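Seat the keyed tube rotor on the spinner's drive shaft

TASK

Take the blue tube rotor by its grey grip and set it on the drive shaft of the small white spinner, then turn it there with light downward pressure until the tab in its bore drops into the shaft's keyway, so that it sits fully home and level on its seat; then let go. Be gentle, do not force it down or round against the shaft, and leave the loose orange-capped bottle and the blue tube rack near the rotor where they are.

Things in the scene. Friction and masses are not known exactly. Their poses are not given: they have to be found in the camera images.
- rotor_grip (a point): Centre of the grey bar grip on top of the loose blue tube rotor (0.11 to 0.22 kg, upright on the bench), 66 mm above the rotor's underside. Grip: bar 44 mm long (its x) by 26 mm wide (its y: take it across these flat sides) by 30 mm high, standing on a 90 mm disc, 7 mm thick, whose top is 15 mm below this point. A red stripe on grip and disc marks the side of the tab below: -x. z is up.
- rotor: The same rotor; origin at the centre of its underside; 81 mm high over all. The disc (44 to 51 mm up) carries eight tube sleeves and an aluminium skirt below: 38 mm outer diameter, from the underside up to the disc, with a round bore of 26 mm diameter (mouth flared to 30), closed at the disc. On the rotor's -x side one tab in the bore, 6 mm wide, reaching 4.4 mm inward; its lower face is 26 mm up.
- spinner: Fixed white spinner drive, 120 x 120 x 40 mm, with front panel (black knob, green lamp) on its -x side; origin on the bench at the shaft's axis, in the middle of the housing, z up. On it a round black rubber pad, 52 mm diameter, 4 mm high; its top is the rotor's seat. The upright steel drive shaft stands on it, held by a stiff brake; it should not be dragged round.
- spinner_seat (a point): Centre of the seat: top of the pad, on the shaft's axis, 44 mm above the bench; axes as the spinner's. With the rotor home its underside lies here and its grip's centre 66 mm above. The shaft is 24 mm in diameter and 36 mm high from here, with a thin nose, 13 mm in diameter, 5 mm higher. With the tab riding on the shaft's top end the rotor stands 10 mm above home, skirt round the shaft, free to turn.
- spinner_shaft_top (a point): Centre of the shaft's top end, under the nose, 36 mm above the seat; axes as the spinner's. One keyway, 7.6 mm wide, runs from here down the shaft's side to the seat. It points anywhere within 0.6 rad either side of the spinner's -x: the shaft's angle is not measured. The tab drops in when within about 0.08 rad of it.
- tube_rack: Bystander: loose blue tube rack with coloured caps, 60 x 100 x 35 mm; origin at its underside. It must stay put.
- jar: Bystander: loose clear bottle with an orange cap, 66 mm diameter, 137 mm high; origin at its underside. It must stay put.

How it is judged:
By the outcome, as a careful person would: the job done as asked, in the order asked, and still so for the second after the job is handed in, with the robot touching nothing.
It also fails if it takes over 58 s, if anything falls off the work surface, if the arm or the gripper's body presses on something with over 40 N, if the wrist force passes 120 N, or if a joint passes its speed limit or range.

ROBOT

A 6-joint arm with a two-finger parallel gripper is mounted at the origin on a cart in front of the work surface, level with it; the furniture and walls round the work are solid. World frame = base frame: x ahead of the robot, y to its left, z up, the work surface at z = 0. Lengths are in m, angles in degrees, forces in N, time in s.
With the tool pointing down it reaches from about 0.3 to 0.75 m from the base axis. Payload 8.5 kg.
Tool frame: the origin (TCP) lies between the finger pads; the fingertips stand 22 mm ahead of it and the grasp point (between the pads) lies 3 mm ahead of it (env.nose_length is the distance from the TCP to the fingertips, in m); z points along the fingers, x is the direction in which the jaws open and shut, and the axes are right-handed (so a half turn about z gives the same grasp; the last joint's range is limited). The gripper opens to 85 mm and grips with 20 to 120 N. Pads are 22 mm wide; open, the fingers measure 114 mm over their backs; the gripper's body (76 mm by 85 mm) begins 54 mm behind the grasp point. The pads swing forward as they close: fully open they stand 13 mm farther back than shut.
Start: joints at [58.023, 21.807, 74.336, -0, 83.858, -12.336], TCP at [0.185, 0.518, 0.253] pointing down, gripper open.
Joint ranges: [-178.18, 178.18], [-50.72, 133.34], [12.68, 142.11], [-81.47, 261.47], [9.98, 163.14], [-165.26, 165.26]. Speed limits (degrees/s): [136.94, 136.94, 180, 180, 180, 180].

INTERFACE

Orientations are given as a 3x3 rotation matrix whose columns are the frame's x, y, z axes.
In Python, from rig import env gives the robot as it stands.
- The arm moves only by the tool arm_command, never from a script. Its argument "steps" is a list of rows, each an object with "delta_pos": the shift along the world's x, y, z in mm, a list of three; "dr": the turn, a rotation vector about the world's x, y, z in degrees, a list of three. In form: [{"delta_pos": [dx, dy, dz], "dr": [wx, wy, wz]}, ...]. A call has 1 to 20 rows; each row shifts and turns the commanded pose from where the row before left it; what a row does not reach is not made up. A row lasts 1/10 s, in which the tool goes at most 50 mm and 8.59 degrees, less where a joint would pass 70% of its speed; a pose out of reach is approached as far as the arm can. A call with a gripper value outside its range is refused whole. "grip" is the opening, from 0 (shut) to 1 (fully open), set as the call begins (left out, the last holds). The fingers move at their own pace and stop on an object; "squeeze" is the grip in N (left out, the last holds). Time passes only in rows, so rows that do not move let the fingers close. It gives the time, the measured TCP pose, the force and the opening at its end, in the units of the state.
- env.observe(): the state, without advancing time (a new reading comes with each control period).
- env.get_image(name): name is "scene" or "top"; returns the picture (400x640x3 uint8, blue, green, red); there is no depth.
- env.get_calibration(name): a dict with "fx", "fy", "cx", "cy" (pixels), "k1" (the pictures are not rectified: a ray, as slopes to the right and down, at radius r is drawn at 1 + k1 r^2 times it, then the intrinsics apply), "view" (4x4, takes a point from world to camera coordinates). Camera axes: x right, y up, looking along -z (the intrinsics and any distortion apply to the point x, -y, -z); pixel columns grow to the right and rows downward; lengths in m; the calibration is good to about 2 mm. A picture is of the moment at which its call begins. get_calibration takes no time and is no camera call.
- env.close_job(): hands the job in, once; it reports no verdict.
The state is a dict: "time_s": time; "q": joint angles; "qvel": joint speeds; "joint_efforts": joint torques, N m; "position": TCP position; "tool_rot": TCP orientation; "ft_force": force on the tool from outside, world axes, zero at the start; "wrist_torque": the same for the moment, N m; "grip_width": finger opening in m.
Only numpy, scipy, OpenCV 4.12 (cv2) and the standard library are available. Lean on these libraries where they do the work, as an engineer would, in place of code of your own. Each camera call takes 0.05 s, during which the arm holds its last target. There are 200 camera calls.

## Working session

There is one attempt and no reset: what is moved stays moved. The work goes in short steps, Python scripts to look and compute and a tool call to move; the robot and the scene stay as the last step left them, time stands still between calls to the robot, and variables do not carry over. Pictures are saved under pics/ and viewed, about 8 in all and at most 12, crops included, and the job is handed in when it is done.

Besides the shell and the picture viewer there is one more tool, called as name(argument=value, ...), one argument or row to a line, values as JSON. arm_command: Moves the arm, as the interface text tells. Its arguments: {"type":"object","properties":{"steps":{"type":"array"},"grip":{"type":"number"},"squeeze":{"type":"number"}},"required":["steps"]}

```bash
mkdir -p pics; cat > h.py <<'E'
import numpy as np, cv2
from rig import env
def ray(n,u,v):
    c=env.get_calibration(n); V=np.array(c["view"])
    d=np.array([(u-c["cx"])/c["fx"],(v-c["cy"])/c["fy"]]); p=d.copy()
    for _ in range(20): p=d/(1+c["k1"]*(p@p))
    R=V[:3,:3]; o=-R.T@V[:3,3]
    return o, R.T@np.array([p[0],-p[1],-1.])
def onz(n,u,v,z):
    o,d=ray(n,u,v); return (o+d*(z-o[2])/d[2])
def proj(n,P):
    c=env.get_calibration(n); V=np.array(c["view"])
    q=V[:3,:3]@np.array(P)+V[:3,3]; s=np.array([q[0],-q[1]])/-q[2]
    s=s*(1+c["k1"]*(s@s)); return np.array([c["fx"]*s[0]+c["cx"],c["fy"]*s[1]+c["cy"]])
E
python3 - <<'E'
from h import *
for n in("scene","top"):
    cv2.imwrite(f"pics/{n}0.png",env.get_image(n)); o,d=ray(n,320,200); print(n,o.round(3),d.round(3),env.get_calibration(n)["fx"])
s=env.observe(); print(s)
E
```

```text
scene [ 0.034 -0.89   0.48 ] [ 0.476  0.778 -0.411] 387.170674095693
top [ 0.32  -0.157  1.058] [ 0.209 -0.008 -0.978] 407.74810012089966
{'time_s': 0.1, 'q': array([ 5.80229300e+01,  2.18378869e+01,  7.43789301e+01, -2.44169849e-03,
        8.38585748e+01, -1.23348026e+01]), 'qvel': array([-0.11988654, -0.13563321, -0.12068835, -0.00049588,  0.10764983,
        0.0167722 ]), 'joint_efforts': array([ 4.46832666e-03, -4.49214292e+01, -2.31661212e+01, -1.94439936e-04,
        3.56924160e-03,  7.82422353e-05]), 'position': array([0.18475645, 0.51779076, 0.25277512]), 'tool_rot': array([[ 3.36141692e-01,  9.41811194e-01, -6.60897443e-04],
       [ 9.41810537e-01, -3.36142257e-01, -1.13860838e-03],
       [-1.29450968e-03, -2.39706427e-04, -9.99999133e-01]]), 'ft_force': array([-0.11205415, -0.85458952,  0.17374833]), 'wrist_torque': array([0.02366935, 0.0222533 , 0.05633459]), 'grip_width': 0.08507351927035159}
```

View pics/scene0.png

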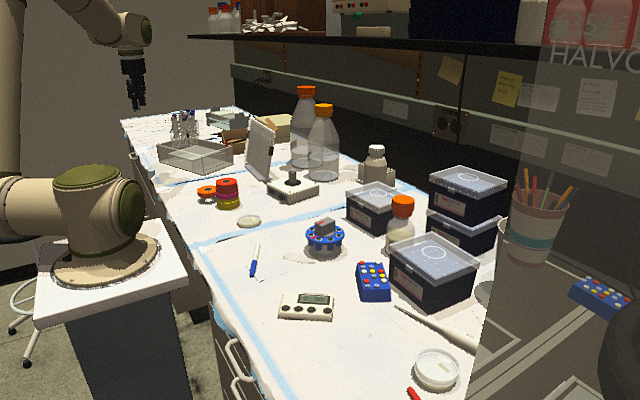

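View pics/top0.png

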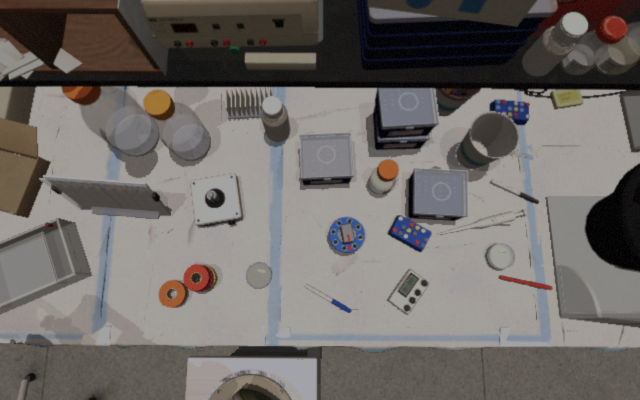

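The views show the rotor at about top (347,235), the spinner at (215,200), the jar at (384,177) and the rack at (410,233). I'll enlarge the rotor and spinner next.

```bash
python3 - <<'E'
from h import *
t=cv2.imread("pics/top0.png"); s=cv2.imread("pics/scene0.png")
def crop(im,x,y,w=64,h=48,k=6): return cv2.resize(im[y:y+h,x:x+w],None,fx=k,fy=k,interpolation=cv2.INTER_CUBIC)
a=np.vstack([np.hstack([crop(t,315,210),crop(t,184,172,64,60)[:288]]),np.hstack([crop(s,293,212),crop(s,262,160)])])
cv2.imwrite("pics/c.png",a)
print("grip",onz("top",347,233,.081),"spin",onz("top",214,197,.08),"jar",onz("top",387,170,.137),"rack",onz("top",410,233,.035))
E
```

```text
grip [ 0.44779895 -0.22993732  0.081     ] spin [0.53516356 0.09581525 0.08      ] jar [ 0.58953539 -0.32105772  0.137     ] rack [ 0.45458517 -0.39240292  0.035     ]
```

View pics/c.png

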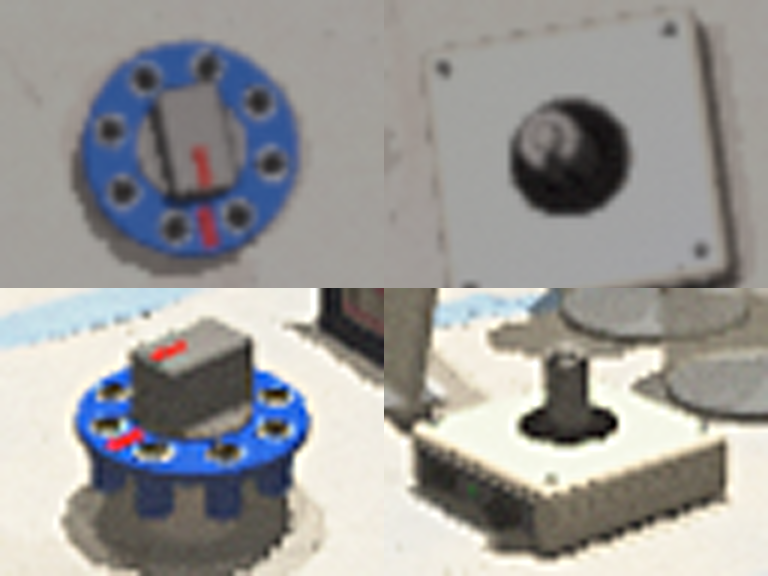

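```bash
python3 - <<'E'
from h import *
t=cv2.imread("pics/top0.png"); s=cv2.imread("pics/scene0.png")
def big(m,x0,y0):
    c=max(cv2.findContours(m,cv2.RETR_EXTERNAL,cv2.CHAIN_APPROX_NONE)[0],key=cv2.contourArea); return c[:,0].astype(np.float32)+[x0,y0]
# disc
c=t[205:262,318:380]; hsv=cv2.cvtColor(c,cv2.COLOR_BGR2HSV)
m=cv2.inRange(hsv,(100,120,100),(125,255,255)); b=cv2.convexHull(big(m,318,205).astype(np.float32)); e=cv2.fitEllipse(b); print("disc",e,onz("top",*e[0],.051))
C=onz("top",*e[0],.051)
red=cv2.inRange(hsv,(0,130,90),(8,255,255))|cv2.inRange(hsv,(172,130,90),(180,255,255))
n,l,st,cen=cv2.connectedComponentsWithStats(red)
for i in range(1,n):
    p=cen[i]+[318,205]
    for z in(.051,.081):
        q=onz("top",*p,z); print("red",st[i,4],p,z,q,np.degrees(np.arctan2(*(C-q)[1::-1])))
# disc in scene
c=s[205:262,293:357]; m=cv2.inRange(cv2.cvtColor(c,cv2.COLOR_BGR2HSV),(105,150,120),(125,255,255))
# grip top corners top view
for p in [(155,95),(215,80),(243,188),(175,200)]: print("gc",onz("top",315+p[0]/6,210+p[1]/6,.081))
# pad
g=cv2.cvtColor(t,cv2.COLOR_BGR2GRAY)[180:222,195:238]; m=cv2.inRange(g,0,110); n,l,st,cen=cv2.connectedComponentsWithStats(m)
cc=big(cv2.inRange(l,l[24,24],l[24,24]),195,180); cc=cc; x,y,w,h=cv2.boundingRect(cc); r=cv2.minEnclosingCircle(cc); print("pad",(x,y,w,h),r,onz("top",*r[0],.044), onz("top",x+w-14.2/1-0,198.2,.044))
print("pad hand",onz("top",184+187/6,172+157/6,.044),"shaft top",onz("top",184+164/6,172+22.5,.083))
# scene pad/shaft
print("scene pad",onz("scene",262+184/6,160+133/6,.044),"scene shafttop",onz("scene",262+183/6,160+68/6,.084))
# housing corners
for p in[(58,66),(285,28),(317,250)]: print("screw",onz("top",184+p[0]/6,172+p[1]/6,.04))
H=cv2.inRange(cv2.cvtColor(t,cv2.COLOR_BGR2GRAY)[165:235,180:250],190,255)
print("panel",onz("top",158,213,.0),onz("top",150,190,.12),onz("top",190,155,0),onz("top",158,105,.2))
E
```

```text
disc ((339.43304443359375, 237.48406982421875), (19.506834030151367, 31.821624755859375), 157.6655731201172) [ 0.4404484  -0.21332709  0.051     ]
red 8 [348.375 237.75 ] 0.051 [ 0.43989855 -0.2354742   0.051     ] 88.57778714908972
red 8 [348.375 237.75 ] 0.081 [ 0.43633331 -0.23312787  0.081     ] 78.2596364656017
red 10 [349.  247.5] 0.051 [ 0.41578539 -0.23675955  0.051     ] 43.53436205378551
red 10 [349.  247.5] 0.081 [ 0.41293882 -0.23437491  0.081     ] 37.41990017059091
gc [ 0.46514975 -0.21520238  0.081     ]
gc [ 0.47138019 -0.23945177  0.081     ]
gc [ 0.42779162 -0.25013185  0.081     ]
gc [ 0.42285456 -0.22289873  0.081     ]Traceback (most recent call last):
  File "<stdin>", line 21, in <module>
cv2.error: OpenCV(4.12.0) :-1: error: (-5:Bad argument) in function 'inRange'
> Overload resolution failed:
>  - lowerb is not a numpy array, neither a scalar
>  - Expected Ptr<cv::UMat> for argument 'lowerb'
```

```bash
python3 - <<'E'
from h import *
t=cv2.imread("pics/top0.png")
c=t[205:262,318:380]; hsv=cv2.cvtColor(c,cv2.COLOR_BGR2HSV)
m=cv2.inRange(hsv,(100,110,60),(125,255,255)); n,l,st,cen=cv2.connectedComponentsWithStats(m)
p=np.vstack([np.argwhere(l==i)[:,::-1] for i in range(1,n) if st[i,4]>15]).astype(np.float32)+np.float32([318,205])
h=cv2.convexHull(p)[:,0]; e=cv2.fitEllipse(h); C=onz("top",*e[0],.051); print("disc",e,C)
q=onz("top",349,247.5,.051); print("yaw disc stripe",np.degrees(np.arctan2(*(C-q)[1::-1])))
q=onz("top",348.4,237.75,.081); print("yaw grip stripe",np.degrees(np.arctan2(*(C-q)[1::-1])))
g=cv2.cvtColor(t,cv2.COLOR_BGR2GRAY)
m=cv2.inRange(g,0,100); m[:185]=0;m[215:]=0;m[:,:200]=0;m[:,232:]=0
m2=cv2.morphologyEx(m,cv2.MORPH_CLOSE,np.ones((7,7)))
n,l,st,cen=cv2.connectedComponentsWithStats(m2); i=1+np.argmax(st[1:,4]); print(st[i])
h=cv2.convexHull(np.argwhere(l==i)[:,::-1].astype(np.float32))[:,0]; e=cv2.fitEllipse(h); print("pad",e,onz("top",*e[0],.044))
print("pad hand",onz("top",184+187/6,172+157/6,.044),"shaft top",onz("top",184+164/6,172+22.5,.083))
print("scene pad",onz("scene",262+184/6,160+133/6,.044),"scene shafttop",onz("scene",262+183/6,160+68/6,.084))
for p in[(58,66),(285,28),(317,250)]: print("screw",onz("top",184+p[0]/6,172+p[1]/6,.04))
print("panel",onz("top",158,213,.0),onz("top",150,190,.12),onz("top",190,155,0),onz("top",158,105,.2))
E
```

```text
disc ((346.1151123046875, 234.59771728515625), (34.87043762207031, 35.0516471862793), 135.1817169189453) [ 0.4477184  -0.22995041  0.051     ]
yaw disc stripe 12.037017800375265
yaw grip stripe 15.874428135524807
[205 189  20  19 297]
pad ((214.48448181152344, 197.9618682861328), (19.085052490234375, 20.01873779296875), 88.55513000488281) [0.54057588 0.10374028 0.044     ]
pad hand [0.54005117 0.10197142 0.044     ] shaft top [0.54074837 0.10194143 0.083     ]
scene pad [0.53782929 0.09222306 0.044     ] scene shafttop [0.5322262  0.08031894 0.084     ]
screw [0.58062247 0.16069288 0.04      ]
screw [0.59797114 0.06389873 0.04      ]
screw [0.50098998 0.04576996 0.04      ]
panel [0.5087742  0.26211048 0.        ] [0.54257394 0.2382259  0.12      ] [0.66926639 0.1883806  0.        ] [0.72147527 0.20394685 0.2       ]
```

arm_command(
  steps=[
    {"delta_pos": [14.6, -41.6, 0], "dr": [0, 0, 1.76]},
    {"delta_pos": [14.6, -41.6, 0], "dr": [0, 0, 1.76]},
    {"delta_pos": [14.6, -41.6, 0], "dr": [0, 0, 1.76]},
    {"delta_pos": [14.6, -41.6, 0], "dr": [0, 0, 1.76]},
    {"delta_pos": [14.6, -41.6, 0], "dr": [0, 0, 1.76]},
    {"delta_pos": [14.6, -41.6, 0], "dr": [0, 0, 1.76]},
    {"delta_pos": [14.6, -41.6, 0], "dr": [0, 0, 1.76]},
    {"delta_pos": [14.6, -41.6, 0], "dr": [0, 0, 1.76]},
    {"delta_pos": [14.6, -41.6, 0], "dr": [0, 0, 1.76]},
    {"delta_pos": [14.6, -41.6, 0], "dr": [0, 0, 1.76]},
    {"delta_pos": [14.6, -41.6, 0], "dr": [0, 0, 1.76]},
    {"delta_pos": [14.6, -41.6, 0], "dr": [0, 0, 1.76]},
    {"delta_pos": [14.6, -41.6, 0], "dr": [0, 0, 1.76]},
    {"delta_pos": [14.6, -41.6, 0], "dr": [0, 0, 1.76]},
    {"delta_pos": [14.6, -41.6, 0], "dr": [0, 0, 1.76]},
    {"delta_pos": [14.6, -41.6, 0], "dr": [0, 0, 1.76]},
    {"delta_pos": [14.6, -41.6, 0], "dr": [0, 0, 1.76]},
    {"delta_pos": [14.6, -41.6, 0], "dr": [0, 0, 1.76]},
    {"delta_pos": [0, 0, 0], "dr": [0, 0, 0]},
    {"delta_pos": [0, 0, 0], "dr": [0, 0, 0]},
  ],
  grip=1,
)

```text
time_s: 2.1
position: [0.4474, -0.2311, 0.2526]
tool_rot: [[-0.207, 0.978, -0.001], [0.978, 0.207, 0.001], [0.001, -0.001, -1.0]]
ft_force: [-0.4, 1.3, 0.8]
grip_width: 0.0854
```

```bash
python3 - <<'E'
from h import *
s=env.observe(); R=s["tool_rot"]; print(s["time_s"],s["position"],np.degrees(np.arctan2(R[1,0],R[0,0])),s["q"],s["ft_force"])
print(proj("scene",[.5405,.103,.085]),proj("scene",[.5405,.103,.044]),proj("scene",[.4475,-.2305,.081]),proj("scene",[.4475,-.2305,.051]))
E
```

```text
2.1 [ 0.4474418  -0.23114396  0.25259081] 101.95780851500244 [-4.08167287e+01  1.72209833e+01  8.15056962e+01  8.81936647e-03
  8.13738401e+01 -1.42775908e+02] [-0.35885792  1.32128952  0.77238812]
[291.43168946 168.35926757] [291.80599334 180.90137644] [323.43463777 219.625729  ] [323.37907007 231.30683872]
```

arm_command(
  steps=[
    {"delta_pos": [0, 0.5, -40], "dr": [0, 0, 0]},
    {"delta_pos": [0, 0, -40], "dr": [0, 0, 0]},
    {"delta_pos": [0, 0, -40], "dr": [0, 0, 0]},
    {"delta_pos": [0, 0, -30], "dr": [0, 0, 0]},
    {"delta_pos": [0, 0, -15], "dr": [0, 0, 0]},
    {"delta_pos": [0, 0, -8.5], "dr": [0, 0, 0]},
    {"delta_pos": [0, 0, 0], "dr": [0, 0, 0]},
    {"delta_pos": [0, 0, 0], "dr": [0, 0, 0]},
    {"delta_pos": [0, 0, 0], "dr": [0, 0, 0]},
  ],
)

```text
time_s: 3.0
position: [0.448, -0.2304, 0.0809]
tool_rot: [[-0.209, 0.978, 0.001], [0.978, 0.209, -0.001], [-0.002, 0.001, -1.0]]
ft_force: [0.4, -0.6, 0.2]
grip_width: 0.0852
```

```bash
python3 - <<'E'
from h import *
s=env.get_image("scene"); t=env.get_image("top")
print(env.observe()["position"],env.observe()["ft_force"])
f=lambda im,x,y:cv2.resize(im[y:y+80,x:x+80],None,fx=5,fy=5,interpolation=cv2.INTER_CUBIC)
cv2.imwrite("pics/g.png",np.hstack([f(s,285,180),f(t,308,195)]))
E
```

```text
[ 0.44791199 -0.23044877  0.08060754] [-0.04283218  0.03136758  0.17863344]
```

View pics/g.png

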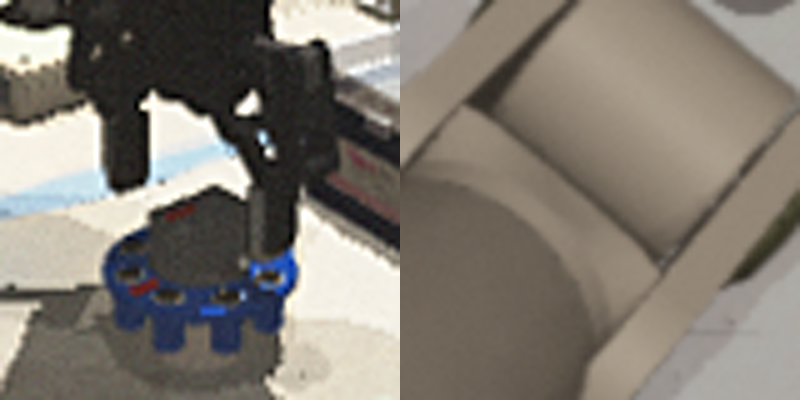

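The fingers straddle the grip, with one behind it (y+) at crop (125,150) and one in front at (275,210). Closing now.

arm_command(
  steps=[
    {"delta_pos": [0, 0, 0], "dr": [0, 0, 0]},
    {"delta_pos": [0, 0, 0], "dr": [0, 0, 0]},
    {"delta_pos": [0, 0, 0], "dr": [0, 0, 0]},
    {"delta_pos": [0, 0, 0], "dr": [0, 0, 0]},
    {"delta_pos": [0, 0, 0], "dr": [0, 0, 0]},
    {"delta_pos": [0, 0, 0], "dr": [0, 0, 0]},
    {"delta_pos": [0, 0, 0], "dr": [0, 0, 0]},
    {"delta_pos": [0, 0, 0], "dr": [0, 0, 0]},
  ],
  grip=0,
  squeeze=40,
)

```text
time_s: 3.9
position: [0.4477, -0.2303, 0.0799]
tool_rot: [[-0.209, 0.978, 0.0], [0.978, 0.209, -0.0], [-0.0, 0.0, -1.0]]
ft_force: [-1.5, 0.8, 2.8]
grip_width: 0.0252
```

arm_command(
  steps=[
    {"delta_pos": [0, 0, 5], "dr": [0, 0, 0]},
    {"delta_pos": [0, 0, 20], "dr": [0, 0, 0]},
    {"delta_pos": [0, 0, 25], "dr": [0, 0, 0]},
    {"delta_pos": [0, 0, 25], "dr": [0, 0, 0]},
    {"delta_pos": [0, 0, 20], "dr": [0, 0, 0]},
    {"delta_pos": [0, 0, 10], "dr": [0, 0, 0]},
    {"delta_pos": [7.7, 27.8, 0], "dr": [0, 0, -3.25]},
    {"delta_pos": [7.7, 27.8, 0], "dr": [0, 0, -3.25]},
    {"delta_pos": [7.7, 27.8, 0], "dr": [0, 0, -3.25]},
    {"delta_pos": [7.7, 27.8, 0], "dr": [0, 0, -3.25]},
    {"delta_pos": [7.7, 27.8, 0], "dr": [0, 0, -3.25]},
    {"delta_pos": [7.7, 27.8, 0], "dr": [0, 0, -3.25]},
    {"delta_pos": [7.7, 27.8, 0], "dr": [0, 0, -3.25]},
    {"delta_pos": [7.7, 27.8, 0], "dr": [0, 0, -3.25]},
    {"delta_pos": [7.7, 27.8, 0], "dr": [0, 0, -3.25]},
    {"delta_pos": [7.7, 27.8, 0], "dr": [0, 0, -3.25]},
    {"delta_pos": [7.7, 27.8, 0], "dr": [0, 0, -3.25]},
    {"delta_pos": [7.7, 27.8, 0], "dr": [0, 0, -3.25]},
    {"delta_pos": [0, 0, 0], "dr": [0, 0, 0]},
    {"delta_pos": [0, 0, 0], "dr": [0, 0, 0]},
  ],
)

```text
time_s: 5.9
position: [0.5397, 0.1034, 0.1841]
tool_rot: [[0.452, 0.892, -0.002], [0.892, -0.452, -0.0], [-0.001, -0.001, -1.0]]
ft_force: [-0.0, 0.3, -2.5]
grip_width: 0.0253
```

```bash
python3 - <<'E'
from h import *
s=env.get_image("scene"); t=env.get_image("top")
o=env.observe(); R=o["tool_rot"]; print(o["time_s"],o["position"],o["ft_force"],o["wrist_torque"],np.degrees(np.arctan2(R[1,0],R[0,0])),o["q"])
z=o["position"][2]-.0139-.066
for h in(0,.044,.051): print(h,proj("scene",[.5405,.103,z+h]))
f=lambda im,x,y:cv2.resize(im[y:y+80,x:x+80],None,fx=5,fy=5,interpolation=cv2.INTER_CUBIC)
cv2.imwrite("pics/s.png",np.hstack([f(s,252,120),f(t,175,160)]))
E
```

```text
6.0 [0.53975454 0.10254326 0.18447421] [ 0.6054646  -0.4602357  -1.51444228] [0.00161744 0.03040369 0.05306184] 63.035410677269745 [-1.58524707e+00  2.51715890e+01  8.09246255e+01 -1.62234359e-02
  7.39584671e+01 -6.46161532e+01]
0 [291.25122105 162.25306967]
0.044 [290.84156091 148.24375959]
0.051 [290.77589569 145.97848577]
```

View pics/s.png

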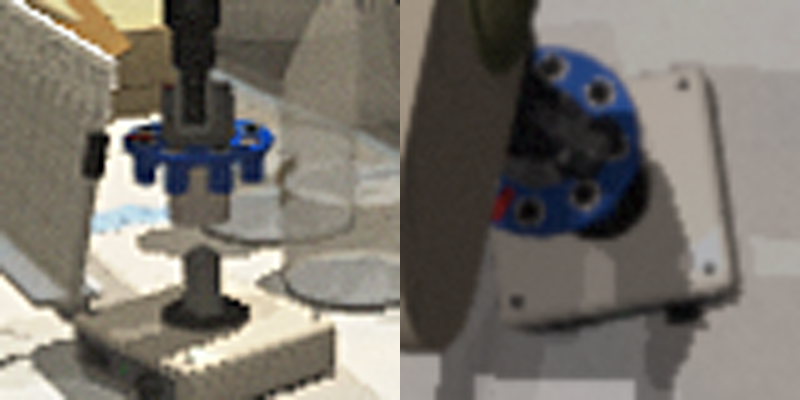

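The rotor hangs over the shaft: the skirt is at crop x≈200 and the shaft at ≈202, where about 2 px of offset is expected from perspective. Going down gently.

arm_command(
  steps=[
    {"delta_pos": [0.8, 0.2, -5], "dr": [0, 0, 0]},
    {"delta_pos": [0, 0, -8], "dr": [0, 0, 0]},
    {"delta_pos": [0, 0, -5], "dr": [0, 0, 0]},
    {"delta_pos": [0, 0, -2], "dr": [0, 0, 0]},
    {"delta_pos": [0, 0, -2], "dr": [0, 0, 0]},
    {"delta_pos": [0, 0, -2], "dr": [0, 0, 0]},
    {"delta_pos": [0, 0, -1], "dr": [0, 0, 0]},
    {"delta_pos": [0, 0, -1], "dr": [0, 0, 0]},
    {"delta_pos": [0, 0, 0], "dr": [0, 0, 0]},
  ],
)

```text
time_s: 6.9
position: [0.5409, 0.1035, 0.1588]
tool_rot: [[0.453, 0.891, 0.0], [0.891, -0.453, -0.0], [0.0, 0.0, -1.0]]
ft_force: [0.0, -0.1, -1.8]
grip_width: 0.0253
```

arm_command(
  steps=[
    {"delta_pos": [0, 0, -1], "dr": [0, 0, 0]},
    {"delta_pos": [0, 0, -1], "dr": [0, 0, 0]},
    {"delta_pos": [0, 0, -1], "dr": [0, 0, 0]},
    {"delta_pos": [0, 0, 0], "dr": [0, 0, 0]},
  ],
)

```text
time_s: 7.3
position: [0.5408, 0.1035, 0.1556]
tool_rot: [[0.453, 0.891, -0.0], [0.891, -0.453, -0.0], [-0.0, -0.0, -1.0]]
ft_force: [-0.7, -0.0, -1.9]
grip_width: 0.0253
```

arm_command(
  steps=[
    {"delta_pos": [0, 0, -2], "dr": [0, 0, 0]},
    {"delta_pos": [0, 0, -2], "dr": [0, 0, 0]},
    {"delta_pos": [0, 0, -2], "dr": [0, 0, 0]},
    {"delta_pos": [0, 0, 0], "dr": [0, 0, 0]},
  ],
)

```text
time_s: 7.7
position: [0.5407, 0.1035, 0.1495]
tool_rot: [[0.453, 0.891, -0.001], [0.891, -0.453, 0.0], [-0.0, -0.001, -1.0]]
ft_force: [0.3, -1.1, -1.4]
grip_width: 0.0252
```

arm_command(
  steps=[
    {"delta_pos": [0, 0, -3], "dr": [0, 0, 0]},
    {"delta_pos": [0, 0, -3], "dr": [0, 0, 0]},
    {"delta_pos": [0, 0, -3], "dr": [0, 0, 0]},
    {"delta_pos": [0, 0, -3], "dr": [0, 0, 0]},
    {"delta_pos": [0, 0, -1.5], "dr": [0, 0, 0]},
    {"delta_pos": [0, 0, -1], "dr": [0, 0, 0]},
    {"delta_pos": [0, 0, 0], "dr": [0, 0, 0]},
  ],
)

```text
time_s: 8.4
position: [0.5408, 0.1035, 0.1352]
tool_rot: [[0.453, 0.891, -0.0], [0.891, -0.453, -0.0], [-0.0, -0.0, -1.0]]
ft_force: [-0.6, -0.4, -1.2]
grip_width: 0.0256
```

arm_command(
  steps=[
    {"delta_pos": [0, 0, -0.7], "dr": [0, 0, 0]},
    {"delta_pos": [0, 0, -0.7], "dr": [0, 0, 0]},
    {"delta_pos": [0, 0, 0], "dr": [0, 0, 0]},
  ],
)

```text
time_s: 8.7
position: [0.5408, 0.1035, 0.1339]
tool_rot: [[0.453, 0.891, -0.0], [0.891, -0.453, -0.0], [-0.0, 0.0, -1.0]]
ft_force: [-0.3, -0.3, -2.8]
grip_width: 0.0254
```

arm_command(
  steps=[
    {"delta_pos": [0, 0, -0.5], "dr": [0, 0, 0]},
    {"delta_pos": [0, 0, -0.5], "dr": [0, 0, 0]},
    {"delta_pos": [0, 0, 0], "dr": [0, 0, 0]},
  ],
)

```text
time_s: 9.0
position: [0.541, 0.1035, 0.1334]
tool_rot: [[0.453, 0.891, 0.001], [0.891, -0.453, -0.0], [0.0, 0.001, -1.0]]
ft_force: [-1.1, -1.3, 4.0]
grip_width: 0.0254
```

arm_command(
  steps=[
    {"delta_pos": [0, 0, 0], "dr": [0, 0, 2]},
    {"delta_pos": [0, 0, 0], "dr": [0, 0, 2]},
    {"delta_pos": [0, 0, 0], "dr": [0, 0, 0]},
  ],
)

```text
time_s: 9.3
position: [0.5412, 0.1038, 0.1334]
tool_rot: [[0.39, 0.921, 0.001], [0.921, -0.39, 0.001], [0.001, 0.001, -1.0]]
ft_force: [0.2, 1.9, 4.4]
grip_width: 0.0253
```

arm_command(
  steps=[
    {"delta_pos": [0, 0, 0], "dr": [0, 0, 2]},
    {"delta_pos": [0, 0, 0], "dr": [0, 0, 2]},
    {"delta_pos": [0, 0, 0], "dr": [0, 0, 0]},
  ],
)

```text
time_s: 9.6
position: [0.5412, 0.1039, 0.1334]
tool_rot: [[0.326, 0.946, 0.001], [0.946, -0.326, 0.001], [0.001, 0.001, -1.0]]
ft_force: [1.0, 3.3, 4.5]
grip_width: 0.0253
```

arm_command(
  steps=[
    {"delta_pos": [0, 0.3, 0], "dr": [0, 0, 2]},
    {"delta_pos": [0, 0, 0], "dr": [0, 0, 2]},
    {"delta_pos": [0, 0, 0], "dr": [0, 0, 0]},
  ],
)

```text
time_s: 9.9
position: [0.5411, 0.1041, 0.1333]
tool_rot: [[0.259, 0.966, 0.001], [0.966, -0.259, 0.001], [0.001, 0.001, -1.0]]
ft_force: [0.0, 2.2, 6.3]
grip_width: 0.0254
```

arm_command(
  steps=[
    {"delta_pos": [0, 0.2, 0], "dr": [0, 0, 2]},
    {"delta_pos": [0, 0, 0], "dr": [0, 0, 2]},
    {"delta_pos": [0, 0, 0], "dr": [0, 0, 0]},
  ],
)

```text
time_s: 10.2
position: [0.541, 0.1042, 0.1333]
tool_rot: [[0.191, 0.982, 0.001], [0.982, -0.191, 0.0], [0.001, 0.001, -1.0]]
ft_force: [-0.0, 2.4, 5.2]
grip_width: 0.0252
```

arm_command(
  steps=[
    {"delta_pos": [0, 0.2, 0], "dr": [0, 0, 2]},
    {"delta_pos": [0, 0, 0], "dr": [0, 0, 2]},
    {"delta_pos": [0, 0, 0], "dr": [0, 0, 0]},
  ],
)

```text
time_s: 10.5
position: [0.5408, 0.1043, 0.1332]
tool_rot: [[0.122, 0.993, 0.0], [0.993, -0.122, 0.0], [0.0, 0.0, -1.0]]
ft_force: [-2.0, 1.5, 5.8]
grip_width: 0.0249
```

arm_command(
  steps=[
    {"delta_pos": [-0.1, 0.1, 0], "dr": [0, 0, 2]},
    {"delta_pos": [0, 0, 0], "dr": [0, 0, 2]},
    {"delta_pos": [0, 0, 0], "dr": [0, 0, 0]},
  ],
)

```text
time_s: 10.8
position: [0.5406, 0.1044, 0.1332]
tool_rot: [[0.052, 0.999, 0.0], [0.999, -0.052, 0.0], [0.0, 0.0, -1.0]]
ft_force: [-1.5, 1.4, 6.2]
grip_width: 0.0253
```

arm_command(
  steps=[
    {"delta_pos": [-0.1, 0.1, 0], "dr": [0, 0, 2]},
    {"delta_pos": [0, 0, 0], "dr": [0, 0, 2]},
    {"delta_pos": [0, 0, 0], "dr": [0, 0, 0]},
  ],
)

```text
time_s: 11.1
position: [0.5405, 0.1043, 0.1331]
tool_rot: [[-0.017, 1.0, -0.0], [1.0, 0.017, -0.0], [-0.0, -0.0, -1.0]]
ft_force: [-2.3, 0.8, 5.7]
grip_width: 0.0253
```

arm_command(
  steps=[
    {"delta_pos": [-0.2, 0, 0], "dr": [0, 0, 2]},
    {"delta_pos": [0, 0, 0], "dr": [0, 0, 2]},
    {"delta_pos": [0, 0, 0], "dr": [0, 0, 0]},
  ],
)

```text
time_s: 11.4
position: [0.5403, 0.1042, 0.1331]
tool_rot: [[-0.087, 0.996, -0.0], [0.996, 0.087, -0.0], [-0.0, -0.0, -1.0]]
ft_force: [-2.3, 0.3, 5.2]
grip_width: 0.025
```

arm_command(
  steps=[
    {"delta_pos": [-0.2, 0, 0], "dr": [0, 0, 2]},
    {"delta_pos": [0, 0, 0], "dr": [0, 0, 2]},
    {"delta_pos": [0, 0, 0], "dr": [0, 0, 0]},
  ],
)

```text
time_s: 11.7
position: [0.5401, 0.1042, 0.1329]
tool_rot: [[-0.156, 0.988, -0.0], [0.988, 0.156, -0.001], [-0.0, -0.0, -1.0]]
ft_force: [-2.7, -0.8, 4.3]
grip_width: 0.0253
```

arm_command(
  steps=[
    {"delta_pos": [-0.2, -0.1, -0.3], "dr": [0, 0, 2]},
    {"delta_pos": [0, 0, 0], "dr": [0, 0, 2]},
    {"delta_pos": [0, 0, 0], "dr": [0, 0, 0]},
  ],
)

```text
time_s: 12.0
position: [0.5402, 0.1039, 0.1324]
tool_rot: [[-0.224, 0.975, 0.0], [0.975, 0.224, -0.001], [-0.001, -0.0, -1.0]]
ft_force: [1.6, -2.5, -1.6]
grip_width: 0.0251
```

The force fell to free weight, so the tab has found the keyway. Lowering gently.

arm_command(
  steps=[
    {"delta_pos": [0.2, -0.2, -1], "dr": [0, 0, 0]},
    {"delta_pos": [0, 0, -1], "dr": [0, 0, 0]},
    {"delta_pos": [0, 0, 0], "dr": [0, 0, 0]},
  ],
)

```text
time_s: 12.3
position: [0.5404, 0.1037, 0.1303]
tool_rot: [[-0.225, 0.974, -0.0], [0.974, 0.225, -0.001], [-0.001, -0.0, -1.0]]
ft_force: [1.0, -4.7, -1.9]
grip_width: 0.0249
```

arm_command(
  steps=[
    {"delta_pos": [0, -0.2, -1], "dr": [0, 0, 1]},
    {"delta_pos": [0, 0, -1], "dr": [0, 0, 1]},
    {"delta_pos": [0, 0, 0], "dr": [0, 0, 0]},
  ],
)

```text
time_s: 12.6
position: [0.5403, 0.1038, 0.1285]
tool_rot: [[-0.26, 0.966, -0.0], [0.966, 0.26, -0.0], [-0.0, -0.0, -1.0]]
ft_force: [1.6, -4.4, -1.0]
grip_width: 0.0251
```

```bash
python3 -c "
from h import *
o=env.observe();print(o['position'],o['ft_force'],o['wrist_torque'])"
```

```text
[0.54030504 0.10377381 0.12845842] [ 1.58023466 -4.39711224 -1.00518026] [-0.83229149 -0.24271335  0.05679099]
```

arm_command(
  steps=[
    {"delta_pos": [0.2, -0.6, -1], "dr": [0, 0, 0]},
    {"delta_pos": [0, 0, -1], "dr": [0, 0, 0]},
    {"delta_pos": [0, 0, 0], "dr": [0, 0, 0]},
  ],
)

```text
time_s: 12.9
position: [0.5403, 0.1035, 0.1264]
tool_rot: [[-0.259, 0.966, -0.001], [0.966, 0.259, 0.0], [0.001, -0.0, -1.0]]
ft_force: [0.1, -2.1, -2.0]
grip_width: 0.0251
```

```bash
python3 -c "
from h import *
o=env.observe();print(o['position'],o['ft_force'],o['wrist_torque'])"
```

```text
[0.54027532 0.10348724 0.12635534] [ 0.06751249 -2.06609744 -2.0027627 ] [-0.29878602 -0.0662875   0.04250542]
```

arm_command(
  steps=[
    {"delta_pos": [0, -0.3, -1], "dr": [0, 0, 0]},
    {"delta_pos": [0, 0, -1], "dr": [0, 0, 0]},
    {"delta_pos": [0, 0, 0], "dr": [0, 0, 0]},
  ],
)

```text
time_s: 13.2
position: [0.5402, 0.1032, 0.1243]
tool_rot: [[-0.26, 0.966, -0.001], [0.966, 0.26, 0.0], [0.001, -0.001, -1.0]]
ft_force: [0.6, 0.7, -1.8]
grip_width: 0.025
```

arm_command(
  steps=[
    {"delta_pos": [0, 0, -0.5], "dr": [0, 0, 0]},
    {"delta_pos": [0, 0, -0.4], "dr": [0, 0, 0]},
    {"delta_pos": [0, 0, 0], "dr": [0, 0, 0]},
  ],
)

```text
time_s: 13.5
position: [0.5404, 0.1031, 0.1239]
tool_rot: [[-0.26, 0.966, 0.0], [0.966, 0.26, 0.0], [0.0, 0.0, -1.0]]
ft_force: [-1.2, 0.5, 0.6]
grip_width: 0.025
```

arm_command(
  steps=[
    {"delta_pos": [0, 0, -0.4], "dr": [0, 0, 0]},
    {"delta_pos": [0, 0, 0], "dr": [0, 0, 0]},
  ],
)

```text
time_s: 13.7
position: [0.5405, 0.1031, 0.1239]
tool_rot: [[-0.259, 0.966, 0.001], [0.966, 0.259, 0.0], [-0.0, 0.001, -1.0]]
ft_force: [-0.6, -0.3, 4.9]
grip_width: 0.0255
```

Seated firmly at TCP z 0.1239, exactly the predicted height. Releasing and retreating.

arm_command(
  steps=[
    {"delta_pos": [0, 0, 0.4], "dr": [0, 0, 0]},
    {"delta_pos": [0, 0, 0], "dr": [0, 0, 0]},
    {"delta_pos": [0, 0, 0], "dr": [0, 0, 0]},
    {"delta_pos": [0, 0, 0], "dr": [0, 0, 0]},
    {"delta_pos": [0, 0, 0], "dr": [0, 0, 0]},
    {"delta_pos": [0, 0, 0], "dr": [0, 0, 0]},
    {"delta_pos": [0, 0, 0], "dr": [0, 0, 0]},
    {"delta_pos": [0, 0, 5], "dr": [0, 0, 0]},
    {"delta_pos": [0, 0, 15], "dr": [0, 0, 0]},
    {"delta_pos": [0, 0, 25], "dr": [0, 0, 0]},
    {"delta_pos": [0, 0, 30], "dr": [0, 0, 0]},
    {"delta_pos": [0, 0, 30], "dr": [0, 0, 0]},
    {"delta_pos": [-30, -30, 10], "dr": [0, 0, 0]},
    {"delta_pos": [-30, -30, 0], "dr": [0, 0, 0]},
    {"delta_pos": [-30, -30, 0], "dr": [0, 0, 0]},
    {"delta_pos": [-30, -30, 0], "dr": [0, 0, 0]},
    {"delta_pos": [-15, -30, 0], "dr": [0, 0, 0]},
    {"delta_pos": [0, 0, 0], "dr": [0, 0, 0]},
    {"delta_pos": [0, 0, 0], "dr": [0, 0, 0]},
  ],
  grip=1,
)

```text
time_s: 15.6
position: [0.4055, -0.0473, 0.2392]
tool_rot: [[-0.258, 0.966, 0.001], [0.966, 0.258, -0.0], [-0.0, 0.001, -1.0]]
ft_force: [0.1, 1.1, -0.1]
grip_width: 0.0853
```

```bash
python3 - <<'E'
from h import *
s=env.get_image("scene"); t=env.get_image("top")
print(env.observe()["time_s"],env.observe()["position"])
for h in(.044,.088,.095,.125): print(h,proj("scene",[.5405,.103,h]),proj("top",[.5405,.103,h]))
f=lambda im,x,y:cv2.resize(im[y:y+80,x:x+80],None,fx=5,fy=5,interpolation=cv2.INTER_CUBIC)
cv2.imwrite("pics/e.png",np.hstack([f(s,252,120),f(t,175,160)]))
t0=cv2.imread("pics/top0.png"); d=cv2.absdiff(t,t0)
for n,(x,y,w,h) in dict(jar=(366,156,36,40),rack=(386,213,48,40)).items(): print(n,d[y:y+h,x:x+w].mean(),d[y:y+h,x:x+w].max())
E
```

```text
15.7 [ 0.40585532 -0.04649155  0.23888555]
0.044 [291.80599334 180.90137644] [214.77309773 197.9924233 ]
0.088 [291.40410328 167.4284099 ] [210.37818997 194.14246108]
0.095 [291.33963244 165.24938538] [209.6437367  193.49904012]
0.125 [291.06172203 155.79869598] [206.37739872 190.63742552]
jar 6.24050925925926 10
rack 5.643055555555556 11
```

View pics/e.png

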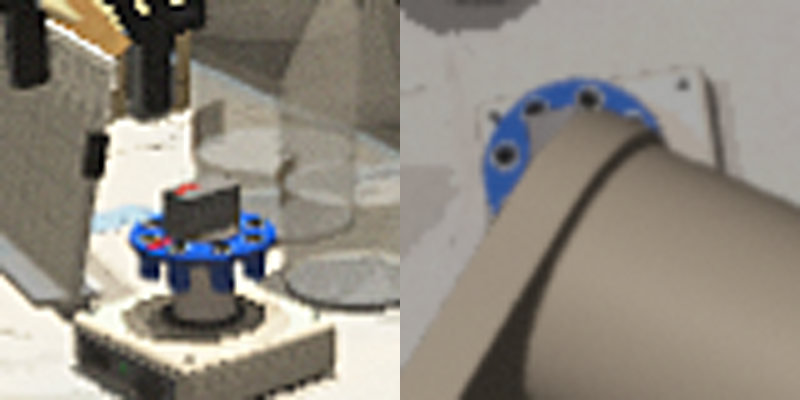

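The rotor sits level on the pad: disc at crop (203,237), skirt foot at (205,305). The jar and rack are unchanged.

```bash
python3 -c "
from rig import env
print(env.close_job())"
```

```text
the job is handed in; nothing more can be done
None
```

The rotor is on the spinner's drive shaft, with its tab in the keyway and sitting home on the seat. I let go, backed the arm away and handed the job in at about 15.7 s.

- **Turning:** I lowered the rotor until the tab rode on the shaft's top end, then turned it about 40° under roughly 6–8 N. The upward force fell away when the tab dropped in. I then eased it down, correcting small side forces of up to about 5 N.
- **Seating:** It stopped firmly at a tool height of 0.1239 m. That is the height predicted for fully home, and about 9.5 mm below where the tab was riding.
- **Last picture:** The scene view shows the rotor level, with its skirt on the pad and the gripper clear. In the top view the arm partly covered the rotor.
- **Bystanders:** The bottle and rack regions in the top view match the first picture, apart from a small, even brightness change.
- **Disagreement:** The scene camera read about 2 pixels lower than the top camera. I used the top camera for positions, and the fit on the shaft bore that out.

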